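# Dip the syrup tank and show the rod for reading

### The job

Check how full the steel syrup tank is: take the green-handled dip rod from its rest, slide it gently down the slanted tube on the tank's side until its collar stops against the mouth of the tube, then draw it right out again and present it for reading: held still and level, scale side up, its tip a hand's breadth above the round dark drip tray. The rod must never touch the worktop, the things standing around stay where they are, and the job ends with the gripper still holding the rod up; do not put it down.

Things in the scene. Friction and masses are not known exactly. Their poses are not given: they have to be found in the camera images.
- rod_grip (a point): middle of the dip rod's grip, the place to hold it: a green block 100 mm long, 16 wide, 20 high. Axes: x along the rod to its tip, y across the grip's 16 mm width (the fingers close along y), z out of the side with the scale. Rigid, 80 to 160 g, 260 mm long; a 15 mm hanging eye behind the grip. It starts level, scale up, axis 80 mm above the worktop.
- rod_collar (a point): centre of the collar's flat stop face (the face towards the tip), on the rod's axis, 68 mm ahead of rod_grip; the steel collar is a disc 39 mm in diameter, 5 mm thick. Axes as rod_grip.
- rod_tip (a point): very tip of the rod, 198 mm ahead of rod_grip, 130 mm ahead of the collar's stop face. From collar to tip the rod is a straight round steel bar 10 mm in diameter with a round end; a white strip with marks on its last 75 mm is the scale. Axes as rod_grip.
- dip_tube: fixed guide tube on the tank's side; origin: centre of its mouth, in the rim plane, about 179 mm above the worktop. z axis: out along the tube, 42 degrees above horizontal, away from the tank, roughly to the robot's left; the rod's x goes along -z. Funnel mouth 30 mm inside, 37 outside, narrowing over 18 mm to a 14 mm bore; 85 mm long, open into the hollow tank, so only the collar stops the rod.
- syrup_tank: fixed round stainless tank on legs, 150 mm in diameter, 208 mm high without and 227 mm with the black lid knob; origin on the worktop under its centre. The tube leaves it on its own +y side, the mouth lying 124 mm from the tank's axis; a small tap sticks out 40 mm on its -x side. The oven stands behind it.
- rod_rest: fixed steel rest, origin on the worktop under rod_grip at the start, x along the rod to its tip. Foot 190 x 62 mm. Two notched uprights carry the rod: under the grip 42 mm behind rod_grip, and under the bar 108 mm ahead of it; their prongs reach 83 and 87 mm above the worktop. The rod lifts straight up out; between the uprights the grip is free on both sides and below.
- drip_tray: round dark tray, 192 mm in diameter, 14 mm high, lying on the worktop; origin at the centre of its underside.
- jigger: steel double-cone measure, 45 mm wide, 78 mm high, standing; bystander
- shaker: tall steel cocktail shaker, 83 mm wide, 199 mm high; bystander
- kitchen_timer: white kitchen timer, 27 x 68 x 66 mm; bystander
- lid_green: green jar lid, 92 mm wide, 18 mm high; bystander
- oven_corner (a point): fixed point: the near left top corner of the big microwave oven, 276 mm above the worktop. The oven is an obstacle to keep clear of: it fills the space from the worktop up to this height, farther from the robot than a line from this corner to a point 63 mm farther (x) and 354 mm to the right (-y); its dials stick out 35 mm to the left beyond the corner. Above 276 mm the way is free.

How it is judged:
On the way, in this order (a step that is already met when the one before it is completed fails the run):
1. the rod is in the tube with its collar against the mouth (z of rod_collar in the frame of dip_tube below 0.004 m and distance between rod_collar and dip_tube below 0.008 m and angle between the x axis of rod_grip and the z axis of dip_tube, either way round below 0.12 rad), for 0.2 s.
2. the rod is drawn right out of the tube (z of rod_tip in the frame of dip_tube above 0.005 m), for 0.1 s.
At the end, for the whole second after the job is handed in: The gripper holds the rod in the air, still (under 20 mm/s), touching neither tank, rest nor tray; level and scale side up within 0.15 rad (8.5 degrees); the tip is within 70 mm of the tray's centre seen from above and 60 to 220 mm above the worktop (angle between rod_grip's own z axis and vertical below 0.15 rad and horizontal distance between rod_tip and drip_tray below 0.07 m and height (world z) of rod_tip between 0.06 and 0.22 m and height (world z) of rod_grip above 0.06 m and linear speed of dip_rod below 0.02 m/s and angular speed of dip_rod below 0.1 rad/s and contact force between the fingers and dip_rod above 2 N and contact force between dip_rod and syrup_tank below 0.05 N and contact force between dip_rod and rod_rest below 0.05 N and contact force between dip_rod and drip_tray below 0.05 N); the arm keeps its last pose, push and grip.
It fails at once if the rod's tip comes down to the worktop (height (world z) of rod_tip below 0.015 m).
It fails at once if the rod's grip comes down to the worktop (height (world z) of rod_grip below 0.025 m).
It fails at once if the rod is forced against the tank or tube (over 45 N) (contact force between dip_rod and syrup_tank above 45 N).
It fails at once if the jigger, shaker, timer, green lid or tray is pushed more than 30 mm (distance of any of jigger, shaker, kitchen_timer, lid_green, drip_tray from where it was at the start of the episode above 0.03 m).
It also fails if it takes over 45 s, if anything falls off the work surface, if the arm or the gripper's body presses on something with over 40 N, if the wrist force passes 120 N, or if a joint passes its speed limit or range.

### The arm

A 6-joint arm with a two-finger parallel gripper is mounted at the origin on a cart in front of the work surface, level with it; the furniture and walls round the work are solid. World frame = base frame: x ahead of the robot, y to its left, z up, the work surface at z = 0. Lengths are in m, angles in rad, forces in N, time in s.
With the tool pointing down it reaches from about 0.375 to 0.975 m from the base axis. Payload 3.8 kg.
Tool frame: the origin (TCP) lies midway between the tips of the shut fingers; the grasp point (between the pads) lies 19 mm behind it; z points along the fingers, y is the line along which they close (so a half turn about z gives the same grasp; the last joint's range is limited). The gripper opens to 85 mm and grips with 20 to 120 N. Pads are 22 mm wide; open, the fingers measure 114 mm over their backs; the gripper's body (76 mm by 85 mm) begins 54 mm behind the grasp point. The pads swing forward as they close: fully open they stand 13 mm farther back than shut.
Start: joints at [1.217, 0.264, 1.604, -0, 1.274, -0.037], TCP at [0.21, 0.641, 0.231] pointing down, gripper open.
Joint ranges: [-2.63, 2.63], [-0.94, 2.18], [0.31, 2.57], [-1.31, 4.45], [0, 2.66], [-2.55, 2.55]. Speed limits (rad/s): [2.57, 2.57, 3.14, 3.14, 3.14, 3.14].

### API

Orientations are given as a rotation vector (axis times angle).
In Python, from workcell import sensors, viewer, job gives the robot as it stands.
- The arm moves only by the shell command python3 -m inch 'ROWS' [FORCE]. ROWS is JSON, one flat list of numbers, 7 for each row, row after row: the shift along the tool's x, y, z in mm, then the turn, a rotation vector about the tool's x, y, z in degrees, then the finger opening in mm, from 0 to 85.4. A call has exactly 8 rows; each row shifts and turns the commanded pose from where the row before left it, along the tool's axes as they then stand; what a row does not reach is not made up. A row lasts 1/10 s, in which the tool goes at most 50 mm and 8.59 degrees, less where a joint would pass 70% of its speed; a pose out of reach is approached as far as the arm can. A call is refused whole if a number of a shift passes 50 or a number of a turn 8.59, either way. A call with a gripper value outside its range is refused whole. The fingers move at their own pace and stop on an object; FORCE is the grip in N (left out, the last holds). Time passes only in rows, so rows that do not move let the fingers close, or fill a call up. It gives the time, the measured TCP pose, the force, the opening and the grip force at its end, in the units of the state.
- sensors.read_state(): the state, without advancing time (a new reading comes with each control period).
- viewer.read_camera(name): name is "scene" or "top"; returns the picture (420x560x3 uint8, red, green, blue); there is no depth.
- viewer.camera_params(name): a dict with "K" (3x3 intrinsics, pixels), "world_to_cam" (4x4, takes a point from world to camera coordinates). Camera axes: x right, y down, z forward; pixel columns grow to the right and rows downward; lengths in m; the calibration is good to about 2 mm. A picture is of the moment at which its call begins. camera_params takes no time and is no camera call.
- job.finish_job(): hands the job in; it is judged then, once.
The state is a dict: "time": time; "q": joint angles; "joint_vel": joint speeds; "joint_torque": joint torques, N m; "tool_pos": TCP position; "tcp_rot": TCP orientation; "wrist_force": force on the tool from outside, world axes, zero at the start; "torque": the same for the moment, N m; "width": opening from 0.0 (shut) to 1.0 (fully open); "grip_force": force on a finger pad.
Only numpy, scipy, OpenCV 4.12 (cv2) and the standard library are available. Lean on these libraries where they do the work, as an engineer would, in place of code of your own. Each camera call takes 0.05 s, during which the arm holds its last target. There are 200 camera calls.

## Working session

There is one attempt and no reset: what is moved stays moved. The work goes in short steps, Python scripts to look and compute and a shell command to move; the robot and the scene stay as the last step left them, time stands still between calls to the robot, and variables do not carry over. Pictures are saved under pics/ and viewed, at most 10 in all, crops included, and the job is handed in when it is done.

```bash
ls; mkdir -p pics; python3 - <<'E'
from workcell import sensors, viewer
import cv2
for n in ("scene","top"):
    im=viewer.read_camera(n); cv2.imwrite(f"pics/{n}0.png",cv2.resize(im[:,:,::-1],(800,600),interpolation=cv2.INTER_CUBIC)); cv2.imwrite(f"pics/raw_{n}0.png",im[:,:,::-1])
    p=viewer.camera_params(n); print(n,p["K"],p["world_to_cam"])
s=sensors.read_state();print(s)
E
```

```text
pics
scene [[433.47143601   0.         269.05712888]
 [  0.         433.47143601 207.18906064]
 [  0.           0.           1.        ]] [[ 0.74706634 -0.66451879 -0.01751204 -0.32293501]
 [-0.5184563  -0.56596743 -0.64100229  0.48625435]
 [ 0.41604682  0.48795046 -0.76733916  1.06323026]
 [ 0.          0.          0.          1.        ]]
top [[524.03340452   0.         277.81017549]
 [  0.         524.03340452 217.80172479]
 [  0.           0.           1.        ]] [[-1.55988738e-03 -9.99994571e-01  2.90268448e-03  1.43485253e-01]
 [-9.85537918e-01  1.04546867e-03 -1.69451822e-01  5.64334677e-01]
 [ 1.69447867e-01 -3.12503138e-03 -9.85534198e-01  1.66329669e+00]
 [ 0.00000000e+00  0.00000000e+00  0.00000000e+00  1.00000000e+00]]
{'time': 0.1, 'q': array([ 1.21708133e+00,  2.64707839e-01,  1.60524367e+00, -2.58844785e-05,
        1.27370558e+00, -3.68784765e-02]), 'joint_vel': array([ 0.00027945, -0.00204666, -0.00277624, -0.00033718, -0.00142368,
        0.00111713]), 'joint_torque': array([ 5.71923993e-04, -5.16703498e+01, -3.68592525e+01, -6.84127417e-05,
        6.15999030e-03, -4.16025955e-05]), 'tool_pos': array([0.21007006, 0.64077944, 0.23006293]), 'tcp_rot': array([-0.49553515, -3.10188243,  0.00318833]), 'wrist_force': array([-0.12915304, -1.24079152,  0.31210489]), 'torque': array([-0.03453801,  0.01837775,  0.01534629]), 'grip_force': 0.0, 'width': 1.003330982449292}
```

View pics/scene0.png

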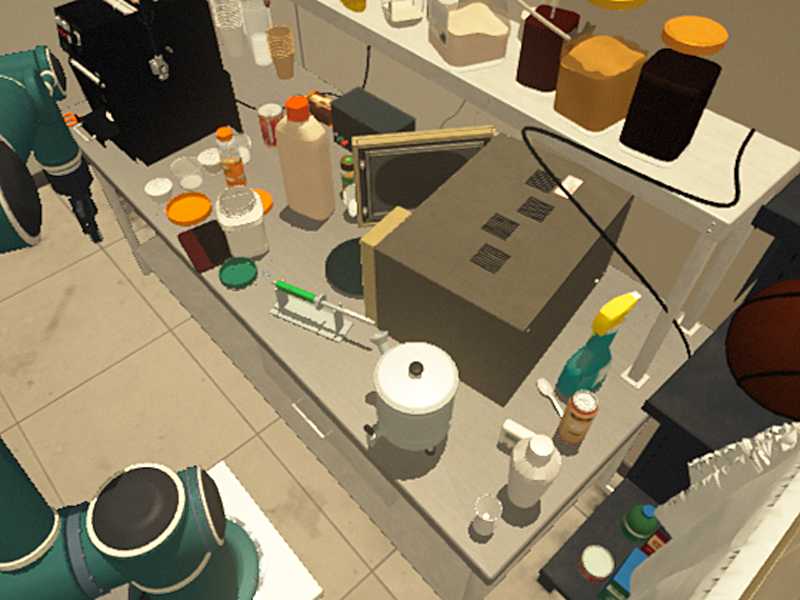

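View pics/top0.png

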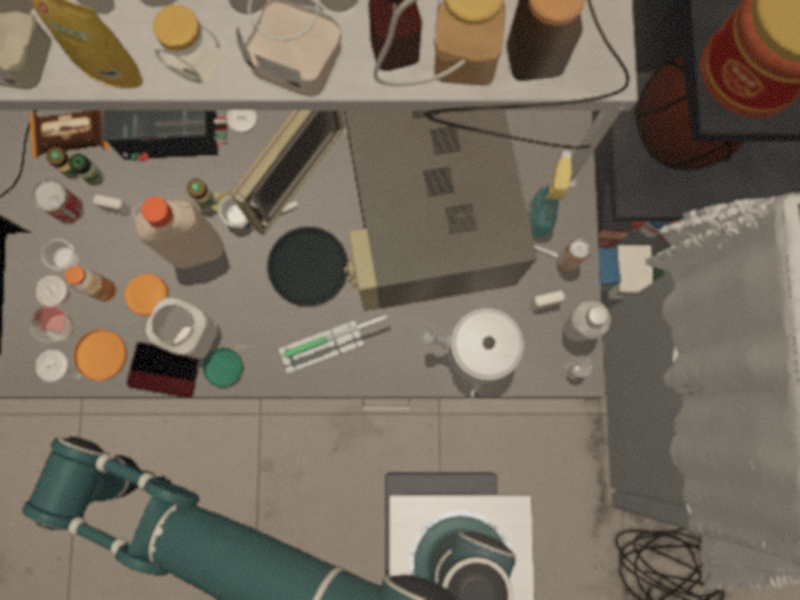

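The scene picture shows the rod at (280,285)→(400,330), the tank at (415,395) and the tube mouth near (380,340). In the top picture the rod runs (283,352)→(388,319), the tray is centred near (308,265), and the tank knob is at (488,342). I'll enlarge both.

```bash
python3 - <<'E'
import cv2,numpy as np
t=cv2.imread("pics/raw_top0.png");s=cv2.imread("pics/raw_scene0.png")
a=cv2.resize(t[210:285,190:290],(800,600),interpolation=cv2.INTER_CUBIC)
b=cv2.resize(t[200:290,270:390],(800,600),interpolation=cv2.INTER_CUBIC)
c=cv2.resize(s[190:295,180:320],(800,600),interpolation=cv2.INTER_CUBIC)
cv2.imwrite("pics/a.png",a);cv2.imwrite("pics/c.png",c);cv2.imwrite("pics/b.png",b)
E
```

```text
(no output)
```

View pics/a.png

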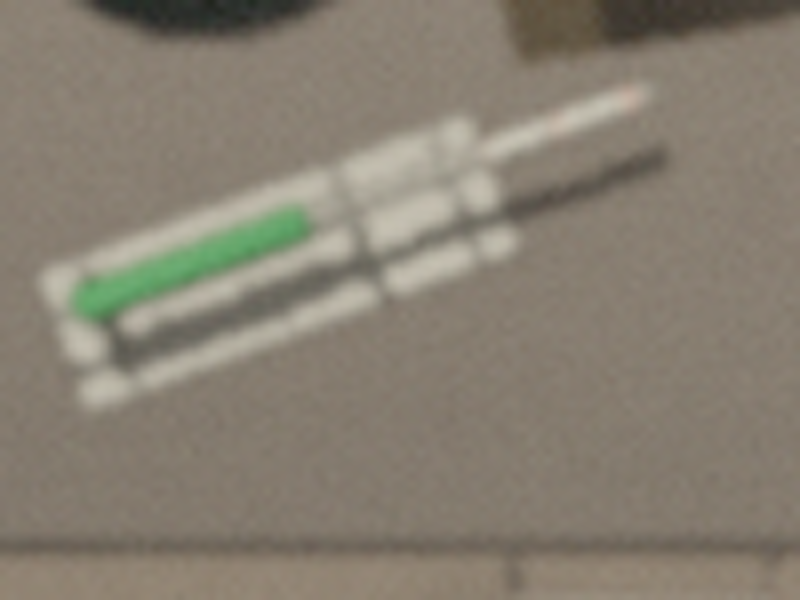

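View pics/b.png

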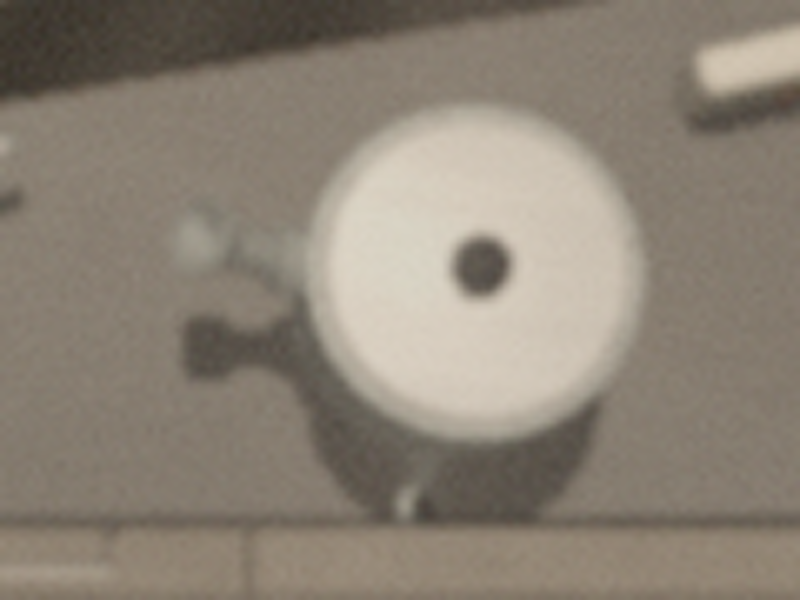

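View pics/c.png

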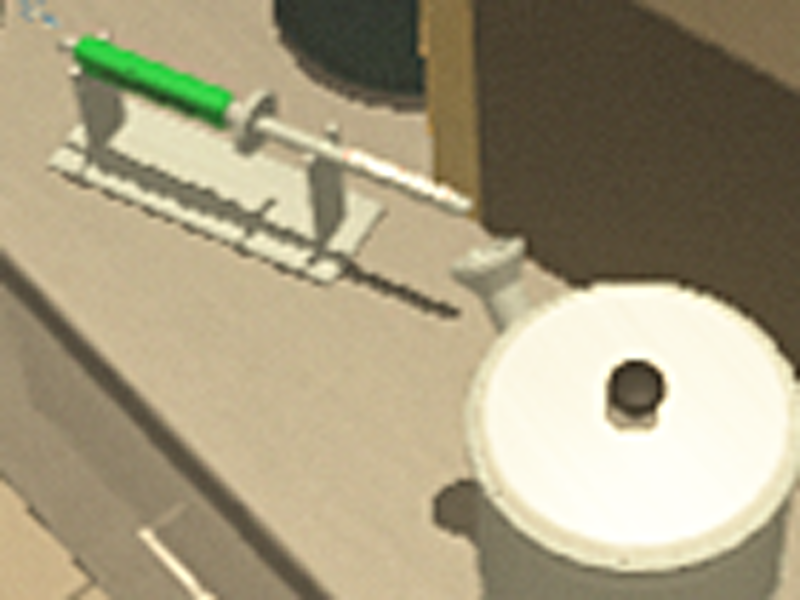

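Crop a shows the green grip from (82,298) to (306,222) and the tip at (650,92). Crop b shows the knob at (481,266), the lid centred at (475,271) and the tube mouth near (200,238). Crop c shows the mouth near (486,257), the rod tip at (468,204) and the collar near (255,122).

```bash
cat > h.py <<'E'
import numpy as np
from workcell import viewer,sensors
from scipy.spatial.transform import Rotation as R
P={n:viewer.camera_params(n) for n in("scene","top")}
def ray(n,u,v):
    p=P[n];W=np.array(p["world_to_cam"]);K=np.array(p["K"])
    d=W[:3,:3].T@np.linalg.solve(K,[u,v,1]);return -W[:3,:3].T@W[:3,3],d
def onz(n,uv,z):
    c,d=ray(n,*uv);return c+d*(z-c[2])/d[2]
def tri(a,b):
    A=np.zeros((3,3));y=np.zeros(3)
    for n,uv in(("scene",a),("top",b)):
        c,d=ray(n,*uv);d/=np.linalg.norm(d);M=np.eye(3)-np.outer(d,d);A+=M;y+=M@c
    return np.linalg.solve(A,y)
def proj(n,X):
    p=P[n];W=np.array(p["world_to_cam"]);x=np.array(p["K"])@(W[:3,:3]@X+W[:3,3]);return x[:2]/x[2]
def px(u,v,s,o): return ((u+.5)/s-.5+o[0],(v+.5)/s-.5+o[1])
E
python3 - <<'E'
from h import *
np.set_printoptions(precision=4,suppress=True)
A=lambda u,v:px(u,v,8,(190,210));B=lambda u,v:px(u,v,6.6667,(270,200));C=lambda u,v:px(u,v,5.7143,(180,190));T=lambda u,v:px(u,v,1/.7,(0,0))
b=onz("top",A(82,298),.09);f=onz("top",A(306,222),.09);t=onz("top",A(652,91),.08)
print("back",b,"front",f,"tip top",t,"tip scene",onz("scene",C(469,206),.08),"len",np.linalg.norm(t-b),np.linalg.norm(f-b))
print("tip tri",tri(C(469,206),A(652,91)), "yaw",np.arctan2(*(t-b)[1::-1]),np.arctan2(*(f-b)[1::-1]))
tank=onz("top",B(475.5,271),.2);print("lid",tank,"knob",onz("top",B(481,266),.225), "knob tri",tri(C(637,380),B(481,266)))
m=onz("top",B(200,238),.179);m2=onz("scene",C(487,257),.179);print("mouth",m,m2,tri(C(487,257),B(200,238)),np.linalg.norm((m-tank)[:2]),np.linalg.norm((m2-tank)[:2]))
print("az",np.arctan2(*(m-tank)[1::-1]),np.arctan2(*(m2-tank)[1::-1]))
print("tray",onz("top",T(308,266),.014))
E
```

```text
back [0.4647 0.3889 0.09  ] front [0.4948 0.3011 0.09  ] tip top [0.5489 0.1645 0.08  ] tip scene [0.5511 0.1651 0.08  ] len 0.2399208858187016 0.09282479752654388
tip tri [0.5492 0.1641 0.0823] yaw -1.2123113773107674 -1.2406253344221243
lid [ 0.4711 -0.0428  0.2   ] knob [ 0.47   -0.0421  0.225 ] knob tri [ 0.4707 -0.0424  0.2276]
mouth [0.4888 0.0781 0.179 ] [0.49   0.0773 0.179 ] [0.4894 0.0777 0.1788] 0.12216950490293982 0.12162776067402326
az 1.4248357891491872 1.4147542435322933
tray [0.679  0.3523 0.014 ]
```

```bash
cat >> h.py <<'E'
from scipy.spatial.transform import Slerp
np.set_printoptions(precision=4,suppress=True)
def toolrot(rodx,pitch=0):
    "tool rotation with tool x=-rod x, tool z=-rod z, rod y horizontal; pitch = turn of tool about its own y, deg"
    rx=np.array(rodx,float);rx/=np.linalg.norm(rx);ry=np.cross([0,0,1],rx);ry/=np.linalg.norm(ry)
    return R.from_matrix(np.c_[-rx,ry,-np.cross(rx,ry)])*R.from_euler('y',pitch,degrees=True)
def deltas(p1,R1,n,p0=None,R0=None):
    s=sensors.read_state();p0=s["tool_pos"] if p0 is None else p0;R0=R.from_rotvec(s["tcp_rot"]) if R0 is None else R0
    print("now",p0,"tot shift local",R0.inv().apply(p1-p0)*1e3,"turn",(R0.inv()*R1).as_rotvec(degrees=True))
    S=Slerp([0,1],R.concatenate([R0,R1]))
    for i in range(n):
        a=S(i/n);print(np.round(a.inv().apply(p1-p0)*1e3/n,1),np.round((a.inv()*S((i+1)/n)).as_rotvec(degrees=True),2))
E
python3 - <<'E'
from h import *
y=-1.218;d=np.array([np.cos(y),np.sin(y),0]);tip=np.array([.5497,.1645,.08]);g=tip-.197*d;print(g)
deltas(np.array([g[0],g[1],.20]),toolrot(d),10)
E
```

```text
[0.4816 0.3494 0.08  ]
now [0.2101 0.6408 0.2301] tot shift local [-348.8383 -192.2396   30.4418] turn [-0.1115  0.0505 51.6333]
[-34.9 -19.2   3. ] [-0.01  0.01  5.16]
[-36.5 -16.    3. ] [-0.01  0.01  5.16]
[-37.8 -12.7   3. ] [-0.01  0.01  5.16]
[-38.8  -9.2   3. ] [-0.01  0.01  5.16]
[-39.4  -5.7   3. ] [-0.01  0.01  5.16]
[-39.8  -2.1   3. ] [-0.01  0.01  5.16]
[-39.8   1.5   3. ] [-0.01  0.01  5.16]
[-39.5   5.    3. ] [-0.01  0.01  5.16]
[-38.9   8.6   3. ] [-0.01  0.01  5.16]
[-38.  12.   3.] [-0.01  0.01  5.16]
```

```bash
python3 -m inch '[-35,-19,3,0,0,5.2,85, -36,-16,3,0,0,5.2,85, -38,-13,3,0,0,5.2,85, -39,-9,3,0,0,5.2,85, -39,-6,3,0,0,5.2,85, -40,-2,3,0,0,5.2,85, -40,1,3,0,0,5.2,85, -39,5,3,0,0,5.2,85]'
python3 -m inch '[-39,9,3,0,0,5.2,85, -38,12,3,0,0,5.0,85, 0,0,0,0,0,0,85, 0,0,0,0,0,0,60, 0,0,0,0,0,0,60, 0,0,0,0,0,0,60, 0,0,0,0,0,0,60, 0,0,0,0,0,0,60]'
python3 - <<'E'
from h import *
d=np.array([np.cos(-1.218),np.sin(-1.218),0])
deltas(np.array([.4816,.3494,.061]),toolrot(d),1)
print(sensors.read_state()["wrist_force"],sensors.read_state()["q"])
E
```

```text
time: 0.9
tool_pos: [0.4269, 0.4061, 0.2067]
tcp_rot: [-1.57, -2.721, 0.001]
wrist_force: [0.2, 0.0, -0.6]
width: 0.998
grip_force: 0.0
time: 1.7
tool_pos: [0.4801, 0.35, 0.2014]
tcp_rot: [1.799, 2.576, 0.0]
wrist_force: [0.9, 0.4, -0.9]
width: 0.702
grip_force: 0.0
now [0.4801 0.35   0.2014] tot shift local [ -1.1082   1.1813 140.3987] turn [ 0.0091 -0.0043 -0.0698]
[ -1.1   1.2 140.4] [ 0.01 -0.   -0.07]
[ 0.8671  0.4041 -0.9204] [0.588  0.1328 1.8158 0.     1.1928 0.2364]
```

```bash
python3 -m inch '[-1,1,25,0,0,0,60, 0,0,25,0,0,0,60, 0,0,25,0,0,0,60, 0,0,20,0,0,0,60, 0,0,15,0,0,0,60, 0,0,15,0,0,0,60, 0,0,10,0,0,0,60, 0,0,5,0,0,0,60]'
python3 - <<'E'
import cv2,numpy as np
from h import *
a=viewer.read_camera("scene")[:,:,::-1];b=viewer.read_camera("top")[:,:,::-1]
cv2.imwrite("pics/g1.png",np.hstack([cv2.resize(a[150:290,160:300],(400,400),interpolation=2),cv2.resize(b[190:290,190:290],(400,400),interpolation=2)]))
print(sensors.read_state()["tool_pos"],sensors.read_state()["wrist_force"])
E
```

```text
time: 2.5
tool_pos: [0.4816, 0.3485, 0.0603]
tcp_rot: [-1.8, -2.574, 0.001]
wrist_force: [-0.4, -0.3, -1.0]
width: 0.705
grip_force: 0.0
[0.4817 0.3485 0.0608] [ 0.5979  0.3514 -0.1781]
```

View pics/g1.png

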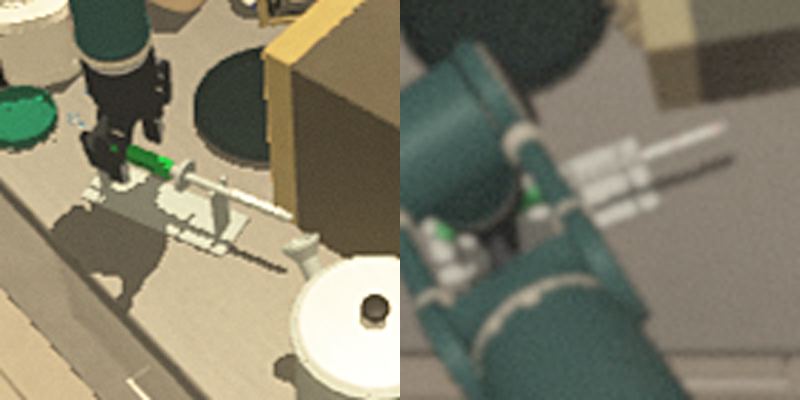

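The fingers straddle the grip, with green visible between them at (120,150) in the left crop. Next I close and lift.

```bash
python3 -m inch '[0,0,0,0,0,0,30, 0,0,0,0,0,0,20, 0,0,0,0,0,0,10, 0,0,0,0,0,0,8, 0,0,0,0,0,0,8, 0,0,0,0,0,0,8, 0,0,0,0,0,0,8, 0,0,0,0,0,0,8]' 70
python3 - <<'E'
from h import *
s=sensors.read_state();print(s["tool_pos"],R.from_rotvec(s["tcp_rot"]).as_matrix())
E
```

```text
time: 3.4
tool_pos: [0.4786, 0.3473, 0.062]
tcp_rot: [-1.798, -2.572, 0.01]
wrist_force: [-10.3, -4.2, 11.0]
width: 0.177
grip_force: 69.2
[0.4786 0.3473 0.062 ] [[-0.3438  0.939  -0.0065]
 [ 0.939   0.3438 -0.0034]
 [-0.0009 -0.0072 -1.    ]]
```

```bash
python3 -m inch '[0,-2,-8,0,0,0,8, 0,0,-15,0,0,0,8, 0,0,-25,0,0,0,8, 0,0,-30,0,0,0,8, 0,0,-30,0,0,0,8, 0,0,-30,0,0,0,8, 0,0,-20,0,0,0,8, 0,0,0,0,0,0,8]'
python3 -m inch '[0,0,-30,0,0,0,8, 0,0,-30,0,0,0,8, 0,0,-30,0,0,0,8, 0,0,-20,0,0,0,8, 0,0,0,0,0,0,8, 0,0,0,0,0,0,8, 0,0,0,0,0,0,8, 0,0,0,0,0,0,8]'
python3 - <<'E'
import cv2
from h import *
a=viewer.read_camera("scene")[:,:,::-1];b=viewer.read_camera("top")[:,:,::-1]
s=sensors.read_state();p=s["tool_pos"];M=R.from_rotvec(s["tcp_rot"])
print(p,s["wrist_force"],s["width"])
out=[]
for n,im in(("scene",a),("top",b)):
    t=p+M.apply([-.198,0,-.019]);u,v=proj(n,t);print(n,"pred tip",u,v)
    u0,v0=int(u)-40,int(v)-30;print("off",u0,v0)
    out.append(cv2.resize(im[v0:v0+60,u0-10:u0+50],(400,400),interpolation=2))
cv2.imwrite("pics/g2.png",np.hstack(out))
E
```

```text
time: 4.2
tool_pos: [0.483, 0.3497, 0.2252]
tcp_rot: [1.799, 2.571, 0.015]
wrist_force: [0.4, 1.1, -0.2]
width: 0.172
grip_force: 68.7
time: 5.0
tool_pos: [0.4793, 0.3474, 0.3268]
tcp_rot: [-1.8, -2.573, 0.006]
wrist_force: [0.6, 1.1, -1.3]
width: 0.172
grip_force: 68.7
[0.4796 0.3476 0.3276] [ 1.2132 -0.5579 -1.6268] 0.17592288234849873
scene pred tip 258.29615665420926 163.4820112777852
off 218 133
top pred tip 271.1436304737984 205.2703172168434
off 231 175
```

View pics/g2.png

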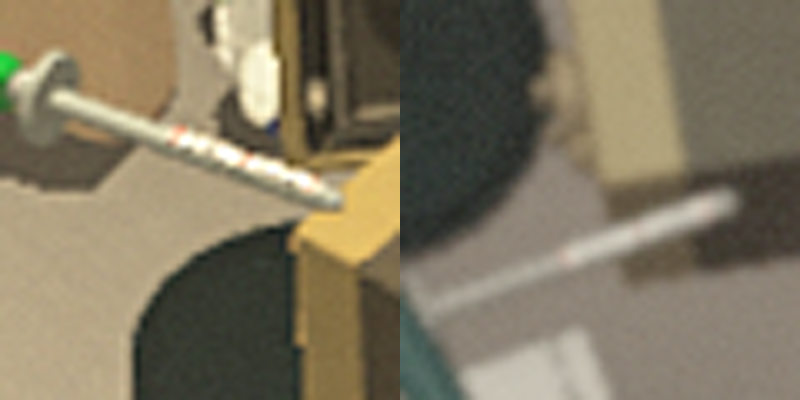

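The tip is at (341,201) in the scene crop and (338,198) in the top crop. The bar leaves the collar at about (60,97) in the scene crop, and its left end in the top crop is at (35,305).

```bash
python3 - <<'E'
from h import *
C=lambda u,v:px(u,v,6.6667,(208,133));B=lambda u,v:px(u,v,6.6667,(221,175))
s=sensors.read_state();p=s["tool_pos"];M=R.from_rotvec(s["tcp_rot"])
t=tri(C(341,201),B(338,198));print("tip",t,"in tool",M.inv().apply(t-p)*1e3)
k=tri(C(177,139),B(167,258));print("mark",k,np.linalg.norm(k-t),"in tool",M.inv().apply(k-p)*1e3)
X=np.array([.4816,.3494,.08])
for n,uv,l in(("scene",C(60,99),"collar"),("top",B(35,305),"bar")):
    # point on rod line tool x=-a: closest to pixel
    c,d=ray(n,*uv);dl=M.inv().apply(d);cl=M.inv().apply(c-p)
    for z in(-.019,): k=(z-cl[2])/dl[2];print(l,"on tool z=-19 plane",(cl+k*dl)*1e3)
E
```

```text
tip [0.5495 0.1615 0.3483] in tool [-198.8174    1.818   -20.6503]
mark [0.5247 0.2304 0.349 ] 0.07324843983371257 in tool [-125.5726    2.1426  -21.31  ]
collar on tool z=-19 plane [-70.3966   2.2338 -19.    ]
bar on tool z=-19 plane [-69.6842   3.1528 -19.    ]
```

```bash
cat >> h.py <<'E'
OFF=np.array([-.1985,.002,-.0205])
MOUTH=np.array([.4895,.0783,.179]);AZ=1.415
TZ=np.array([np.cos(np.radians(42))*np.cos(AZ),np.cos(np.radians(42))*np.sin(AZ),np.sin(np.radians(42))])
E
python3 - <<'E'
from h import *
M=toolrot(-TZ);deltas(MOUTH+.045*TZ-M.apply(OFF),M,8); print(M.as_rotvec(), M.as_matrix())
T=lambda u,v:px(u,v,1/.7,(0,0))
print("oven corner approx",onz("top",T(361,287),.276),onz("scene",T(378,258),.276))
E
```

```text
now [0.4796 0.3476 0.3276] tot shift local [-85.1117   9.5788   0.9038] turn [-10.7479  41.157   27.6105]
[-10.6   1.2   0.1] [-1.34  5.14  3.45]
[-10.5   1.8  -0.8] [-1.34  5.14  3.45]
[-10.3   2.5  -1.7] [-1.34  5.14  3.45]
[-9.9  3.2 -2.5] [-1.34  5.14  3.45]
[-9.4  3.8 -3.3] [-1.34  5.14  3.45]
[-8.9  4.4 -4. ] [-1.34  5.14  3.45]
[-8.2  5.1 -4.7] [-1.34  5.14  3.45]
[-7.4  5.7 -5.3] [-1.34  5.14  3.45]
[-1.949  -1.6668 -0.7482] [[ 0.1153  0.9879  0.1038]
 [ 0.7341 -0.1552  0.661 ]
 [ 0.6691  0.     -0.7431]]
oven corner approx [0.5745 0.2151 0.276 ] [0.5626 0.1579 0.276 ]
```

```bash
python3 -m inch '[-10.5,1,0,-1.3,5.1,3.4,8, -10.5,2,-1,-1.3,5.1,3.4,8, -10,2.5,-2,-1.3,5.1,3.4,8, -10,3,-2.5,-1.3,5.1,3.4,8, -9.5,4,-3.5,-1.3,5.1,3.4,8, -9,4.5,-4,-1.3,5.1,3.4,8, -8,5,-4.5,-1.3,5.1,3.4,8, -7.5,5.5,-5.5,-1.3,5.1,3.4,8]'
python3 -m inch '[0,0,0,0,0,0,8, 0,0,0,0,0,0,8, 0,0,0,0,0,0,8, 0,0,0,0,0,0,8, 0,0,0,0,0,0,8, 0,0,0,0,0,0,8, 0,0,0,0,0,0,8, 0,0,0,0,0,0,8]'
python3 - <<'E'
import cv2
from h import *
a=viewer.read_camera("scene")[:,:,::-1];b=viewer.read_camera("top")[:,:,::-1]
M=toolrot(-TZ);deltas(MOUTH+.045*TZ-M.apply(OFF),M,1)
s=sensors.read_state();print(s["q"],s["wrist_force"]);p=s["tool_pos"];M=R.from_rotvec(s["tcp_rot"]);print("pred tip",p+M.apply(OFF))
out=[]
for n,im in(("scene",a),("top",b)):
    u,v=proj(n,MOUTH+.03*TZ);u0,v0=int(u)-28,int(v)-28;print("off",u0,v0)
    out.append(cv2.resize(im[v0:v0+50,u0:u0+50],(400,400),interpolation=2))
cv2.imwrite("pics/g3.png",np.hstack(out))
E
```

```text
time: 5.9
tool_pos: [0.5186, 0.2706, 0.3291]
tcp_rot: [-1.946, -1.673, -0.744]
wrist_force: [0.2, -0.3, -1.8]
width: 0.174
grip_force: 68.7
time: 6.7
tool_pos: [0.5182, 0.2717, 0.3293]
tcp_rot: [-1.944, -1.678, -0.741]
wrist_force: [0.2, -0.6, -1.7]
width: 0.173
grip_force: 68.7
now [0.5182 0.2715 0.3293] tot shift local [-2.2168 -0.3987  1.4989] turn [-0.2978  0.3159  0.3918]
[-2.2 -0.4  1.5] [-0.3   0.32  0.39]
[ 0.037  -0.1058  1.9828  0.7692  1.2221 -0.075 ] [-0.1377  0.0417 -1.0316]
pred tip [0.4965 0.1111 0.2126]
off 231 196
off 264 204
```

View pics/g3.png

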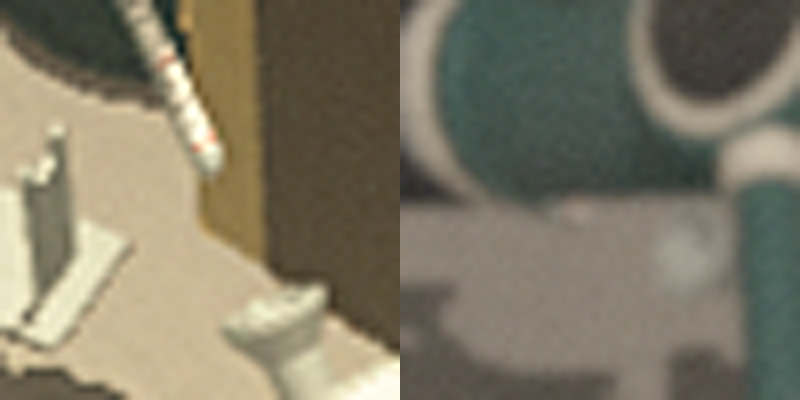

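The tip is at (211,168) with the mouth near (277,309) in the scene crop. In the top crop the tip is at about (178,208) with the mouth near (286,253). The rod's line points into the funnel.

```bash
python3 - <<'E'
from h import *
C=lambda u,v:px(u,v,8,(231,196));B=lambda u,v:px(u,v,8,(264,204))
s=sensors.read_state();p=s["tool_pos"];M=R.from_rotvec(s["tcp_rot"])
t=tri(C(211,170),B(180,208));print("tip",t,"pred",p+M.apply(OFF),"in tool",M.inv().apply(t-p)*1e3)
m=tri(C(277,309),B(286,253));print("mouth",m)
for n,f in(("scene",C),("top",B)):
    o=(231,196) if n=="scene" else (264,204)
    q=lambda X:(proj(n,X)-o+.5)*8-.5
    print(n,"tip",q(p+M.apply(OFF)),"mouth",q(MOUTH),[q(MOUTH+.0185*(np.cross(TZ,[0,0,1])/.743*c+np.cross(np.cross(TZ,[0,0,1])/.743,TZ)*d)) for c,d in((1,0),(-1,0),(0,1),(0,-1))])
Mt=toolrot(-TZ);deltas(MOUTH+.01*TZ-Mt.apply(OFF),Mt,4)
E
```

```text
tip [0.5009 0.1195 0.2078] pred [0.4965 0.1111 0.2126] in tool [-194.9841    5.1292  -10.9873]
mouth [0.4903 0.0782 0.1789]
scene tip [219.7247 181.6662] mouth [271.0962 311.0302] [array([317.2662, 286.6831]), array([224.4331, 335.6374]), array([289.9897, 311.6123]), array([252.755 , 310.4651])]
top tip [201.8883 220.4588] mouth [287.4366 251.9047] [array([294.6715, 203.6019]), array([280.1731, 300.3991]), array([322.0549, 251.921 ]), array([253.4235, 251.8888])]
now [0.5182 0.2715 0.3293] tot shift local [-37.2154  -0.6375   1.6924] turn [-0.2978  0.3159  0.3918]
[-9.3 -0.2  0.4] [-0.07  0.08  0.1 ]
[-9.3 -0.1  0.4] [-0.07  0.08  0.1 ]
[-9.3 -0.1  0.4] [-0.07  0.08  0.1 ]
[-9.3 -0.1  0.4] [-0.07  0.08  0.1 ]
```

```bash
python3 - <<'E'
from h import *
import cv2
s=sensors.read_state();p=s["tool_pos"];M=R.from_rotvec(s["tcp_rot"])
for n,o in(("scene",(231,196)),("top",(264,204))):
  for b in(0,.01,.02,.04,.06): print(n,b,(proj(n,p+M.apply(OFF+[b,0,0]))-o+.5)*8-.5)
im=cv2.imread("pics/g3.png")[:,400:]
for r in (200,212,224,236): print(r,im[r,140:240:8].mean(1).round().astype(int))
im=cv2.imread("pics/g3.png")[:,:400]
for r in (8,60,120,150,165,180): print(r,im[r,100:260:6].mean(1).round().astype(int))
E
```

```text
scene 0 [219.7247 181.6662]
scene 0.01 [207.0553 154.8075]
scene 0.02 [194.363  127.9003]
scene 0.04 [168.9097  73.9403]
scene 0.06 [143.3644  19.7852]
top 0 [201.8883 220.4588]
top 0.01 [182.0753 214.8953]
top 0.02 [162.0962 209.285 ]
top 0.04 [121.6313 197.9223]
top 0.06 [ 80.4761 186.3658]
200 [ 79  89  92  98 108 110 110 107 102 102  99 103 107]
212 [101 112 124 129 137 142 138 128 126 124 129 125 129]
224 [123 121 123 120 123 130 131 129 128 130 130 133 130]
236 [130 125 126 125 126 126 129 127 131 131 129 129 129]
8 [ 56  51  57  80 109 138 170 175 143  83  49  41  51  85 118 124 109 108
 108 108 108 108 108 110 112 100  72]
60 [ 56  53  54  55  52  48  48  71 113 150 160 159 160 147  92  73 113 114
 110 109 112 110 108 110 111 106  93]
120 [171 173 174 174 174 176 176 179 183 184 186 165 138 162 199 227 236 244
 163  92 102 109 112 113 112 111  97]
150 [174 172 173 174 173 172 173 172 171 172 174 175 173 174 152 135 152 204
 243 233 180 113  97 108 111 116 108]
165 [174 175 174 174 172 174 175 175 175 175 174 175 177 178 177 160 139 144
 178 185 147 113 104 110 114 118 109]
180 [176 174 175 175 174 176 176 175 174 173 172 173 175 176 182 176 150 120
 120 119 102 107 111 112 114 118 110]
```

```bash
python3 -m inch '[-6,-0.1,0.3,-0.1,0.1,0.1,8, -6,-0.1,0.3,-0.1,0.1,0.1,8, -6,-0.1,0.3,-0.1,0.1,0.1,8, -6,-0.1,0.3,0,0,0.1,8, -6,-0.1,0.3,0,0,0,8, -6,0,0.2,0,0,0,8, -6,0,0,0,0,0,8, -6,0,0,0,0,0,8]'
python3 -m inch '[-4,0,0,0,0,0,8, -4,0,0,0,0,0,8, -4,0,0,0,0,0,8, -4,0,0,0,0,0,8, -4,0,0,0,0,0,8, 0,0,0,0,0,0,8, 0,0,0,0,0,0,8, 0,0,0,0,0,0,8]'
cat > st.py <<'E'
from h import *
s=sensors.read_state();p=s["tool_pos"];M=R.from_rotvec(s["tcp_rot"]);t=p+M.apply(OFF);c=t+M.apply([.13,0,0])
print(s["time"],"force tool",M.inv().apply(s["wrist_force"]),"torque",s["torque"],"tip depth",(t-MOUTH)@TZ,"lateral(tool)",M.inv().apply((t-MOUTH)-((t-MOUTH)@TZ)*TZ)*1e3,"collar z",(c-MOUTH)@TZ)
Mt=toolrot(-TZ);deltas(MOUTH-.130*TZ-Mt.apply(OFF),Mt,1)
E
python3 st.py
```

```text
time: 7.6
tool_pos: [0.5125, 0.2369, 0.2957]
tcp_rot: [-1.95, -1.667, -0.748]
wrist_force: [0.2, -0.9, -2.1]
width: 0.172
grip_force: 68.7
time: 8.4
tool_pos: [0.5103, 0.2227, 0.2828]
tcp_rot: [-1.949, -1.667, -0.748]
wrist_force: [0.6, -0.3, -2.5]
width: 0.17
grip_force: 68.8
8.4 force tool [-1.8261  0.6577  1.7591] torque [-0.5934  0.0401 -0.0168] tip depth -0.02067123562680465 lateral(tool) [-0.      0.1214 -0.0659] collar z 0.1093287620052231
now [0.5103 0.2227 0.2828] tot shift local [-109.3253   -0.1355    0.0494] turn [ 0.0212  0.0101 -0.0042]
[-109.3   -0.1    0. ] [ 0.02  0.01 -0.  ]
```

```bash
python3 -m inch '[-3,0,0,0,0,0,8, -3,0,0,0,0,0,8, -3,0,0,0,0,0,8, -3,0,0,0,0,0,8, -3,0,0,0,0,0,8, -3,0,0,0,0,0,8, -3,0,0,0,0,0,8, 0,0,0,0,0,0,8]'; python3 st.py
```

```text
time: 9.2
tool_pos: [0.5077, 0.2068, 0.268]
tcp_rot: [-1.95, -1.667, -0.747]
wrist_force: [-0.6, -1.2, -0.3]
width: 0.174
grip_force: 69.0
9.2 force tool [-1.1739 -0.3627 -0.5974] torque [-0.8171  0.0795 -0.0083] tip depth -0.042522327594902404 lateral(tool) [-0.0001 -0.1439 -0.0006] collar z 0.08747758547348788
now [0.5077 0.2068 0.268 ] tot shift local [-87.4607   0.0607  -0.0992] turn [ 0.006   0.0514 -0.0418]
[-87.5   0.1  -0.1] [ 0.01  0.05 -0.04]
```

```bash
python3 -m inch '[-5,0,0,0,0,0,8, -5,0,0,0,0,0,8, -5,0,0,0,0,0,8, -5,0,0,0,0,0,8, -5,0,0,0,0,0,8, -5,0,0,0,0,0,8, -5,0,0,0,0,0,8, 0,0,0,0,0,0,8]'; python3 st.py
```

```text
time: 10.0
tool_pos: [0.5035, 0.1808, 0.2442]
tcp_rot: [-1.951, -1.666, -0.747]
wrist_force: [-0.4, -3.5, -1.0]
width: 0.173
grip_force: 69.0
10.0 force tool [-3.2809  0.167  -1.6103] torque [-0.9973  0.1302 -0.042 ] tip depth -0.07796513660067736 lateral(tool) [-0.0003 -0.2419 -0.028 ] collar z 0.05203467410972648
now [0.5035 0.1808 0.2442] tot shift local [-52.0098   0.0813  -0.1659] turn [ 0.0071  0.0757 -0.0618]
[-52.    0.1  -0.2] [ 0.01  0.08 -0.06]
```

```bash
python3 -m inch '[-5,0,0,0,0,0,8, -5,0,0,0,0,0,8, -5,0,0,0,0,0,8, -5,0,0,0,0,0,8, -5,0,0,0,0,0,8, -5,0,0,0,0,0,8, -5,0,0,0,0,0,8, -5,0,0,0,0,0,8]'; python3 st.py
```

```text
time: 10.8
tool_pos: [0.4992, 0.1519, 0.2183]
tcp_rot: [-1.949, -1.667, -0.748]
wrist_force: [0.1, -1.4, 2.4]
width: 0.174
grip_force: 69.1
10.8 force tool [ 0.6101  0.285  -2.7282] torque [-0.3861  0.0487  0.0211] tip depth -0.1171206322863654 lateral(tool) [ 0.      0.0738 -0.0579] collar z 0.012879364452413066
now [0.4992 0.1519 0.2183] tot shift local [-12.879   -0.1228   0.0495] turn [ 0.0227  0.0024 -0.0126]
[-12.9  -0.1   0. ] [ 0.02  0.   -0.01]
```

```bash
python3 -m inch '[-1.5,0,0,0,0,0,8, -1.5,0,0,0,0,0,8, -1.5,0,0,0,0,0,8, -1.5,0,0,0,0,0,8, -1.5,0,0,0,0,0,8, 0,0,0,0,0,0,8, 0,0,0,0,0,0,8, 0,0,0,0,0,0,8]'; python3 st.py
```

```text
time: 11.6
tool_pos: [0.4983, 0.1465, 0.2133]
tcp_rot: [-1.95, -1.667, -0.748]
wrist_force: [1.3, -1.8, 2.7]
width: 0.175
grip_force: 69.2
11.6 force tool [ 0.5993  1.5202 -3.0773] torque [-0.5834  0.019  -0.0125] tip depth -0.12444854688076308 lateral(tool) [-0.      0.0397 -0.0624] collar z 0.005551426913090085
now [0.4983 0.1465 0.2133] tot shift local [-5.5387 -0.0616 -0.0596] turn [ 0.0164  0.0361 -0.0048]
[-5.5 -0.1 -0.1] [ 0.02  0.04 -0.  ]
```

```bash
python3 -m inch '[-1,0,0,0,0,0,8, -1,0,0,0,0,0,8, -1,0,0,0,0,0,8, -1,0,0,0,0,0,8, 0,0,0,0,0,0,8, 0,0,0,0,0,0,8, 0,0,0,0,0,0,8, 0,0,0,0,0,0,8]'; python3 st.py
```

```text
time: 12.4
tool_pos: [0.4977, 0.1436, 0.2106]
tcp_rot: [-1.95, -1.667, -0.748]
wrist_force: [-0.1, -1.8, 3.6]
width: 0.173
grip_force: 69.2
12.4 force tool [ 1.0659  0.2106 -3.8723] torque [-0.5797  0.0137 -0.0884] tip depth -0.12843206604821894 lateral(tool) [-0.     -0.0587 -0.0193] collar z 0.0015679143724221215
now [0.4977 0.1436 0.2106] tot shift local [-1.5588  0.0005 -0.0742] turn [ 0.0094  0.0271 -0.0159]
[-1.6  0.  -0.1] [ 0.01  0.03 -0.02]
```

```bash
python3 -m inch '[-0.8,0,0,0,0,0,8, -0.8,0,0,0,0,0,8, -0.8,0,0,0,0,0,8, 0,0,0,0,0,0,8, 0,0,0,0,0,0,8, 0,0,0,0,0,0,8, 0,0,0,0,0,0,8, 0,0,0,0,0,0,8]'; python3 st.py
```

```text
time: 13.2
tool_pos: [0.4976, 0.1426, 0.2099]
tcp_rot: [-1.948, -1.666, -0.75]
wrist_force: [0.2, 1.6, 6.0]
width: 0.174
grip_force: 69.3
13.2 force tool [ 5.1979 -0.101  -3.3541] torque [ 0.0293  0.0465 -0.0079] tip depth -0.12970738551378436 lateral(tool) [-0.0005  0.0073  0.2752] collar z 0.0002924269783973884
now [0.4976 0.1426 0.2099] tot shift local [-0.3274 -0.0226  0.0611] turn [ 0.0003 -0.0972 -0.0044]
[-0.3 -0.   0.1] [ 0.  -0.1 -0. ]
```

```bash
python3 -m inch '[-0.8,0,0,0,0,0,8, -0.7,0,0,0,0,0,8, 0,0,0,0,0,0,8, 0,0,0,0,0,0,8, 0,0,0,0,0,0,8, 0,0,0,0,0,0,8, 0,0,0,0,0,0,8, 0,0,0,0,0,0,8]'; python3 st.py
```

```text
time: 14.0
tool_pos: [0.4976, 0.1425, 0.21]
tcp_rot: [-1.946, -1.665, -0.752]
wrist_force: [0.8, 4.2, 9.3]
width: 0.175
grip_force: 69.2
14.0 force tool [ 9.3982  0.1619 -4.0571] torque [0.6882 0.1126 0.038 ] tip depth -0.12974244922763792 lateral(tool) [-0.0026  0.1597  0.5817] collar z 0.0002563377963933861
now [0.4976 0.1425 0.21  ] tot shift local [-0.3442 -0.0796  0.2711] turn [-0.0051 -0.2465  0.0226]
[-0.3 -0.1  0.3] [-0.01 -0.25  0.02]
```

```bash
python3 - <<'E'
import cv2
from h import *
a=viewer.read_camera("scene")[:,:,::-1]
u,v=proj("scene",MOUTH);u0,v0=int(u)-35,int(v)-35;print(u0,v0)
cv2.imwrite("pics/g4.png",cv2.resize(a[v0:v0+60,u0:u0+60],(600,600),interpolation=2))
E
```

```text
229 199
```

View pics/g4.png

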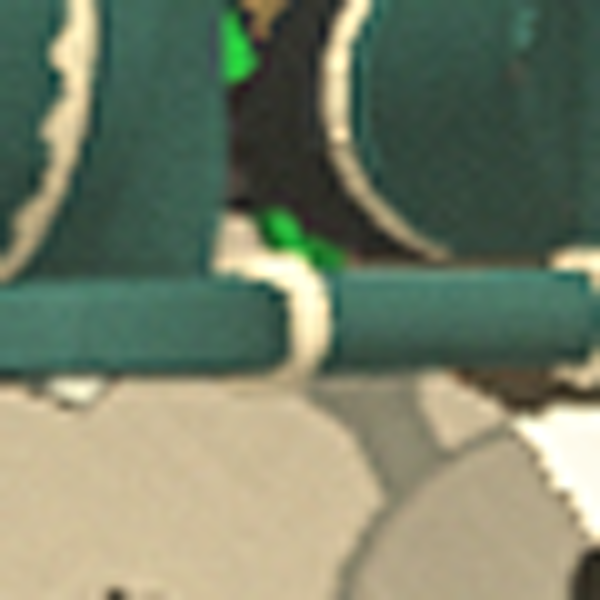

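The collar itself is hidden behind the arm; only the grip at (290,240) and the tube at (390,430) show. Depth and stiffness both indicate it is seated. One small extra push will confirm it, then I draw out.

```bash
python3 -m inch '[-0.8,0,0,0,0,0,8, -0.7,0,0,0,0,0,8, 0,0,0,0,0,0,8, 0,0,0,0,0,0,8, 0,0,0,0,0,0,8, 0,0,0,0,0,0,8, 0,0,0,0,0,0,8, 0,0,0,0,0,0,8]'; python3 st.py
```

```text
time: 14.85
tool_pos: [0.4977, 0.1424, 0.2101]
tcp_rot: [-1.944, -1.664, -0.754]
wrist_force: [0.4, 8.2, 10.2]
width: 0.171
grip_force: 69.1
14.85 force tool [12.902  -0.8906 -2.0358] torque [1.3255 0.0024 0.0702] tip depth -0.12978484597672313 lateral(tool) [-0.0071  0.2802  0.9933] collar z 0.00021196841382023338
now [0.4977 0.1424 0.2101] tot shift local [-0.3541 -0.1264  0.3869] turn [-0.0151 -0.3988  0.0429]
[-0.4 -0.1  0.4] [-0.02 -0.4   0.04]
```

```bash
python3 -m inch '[2,0,0,0,0,0,8, 3,0,0,0,0,0,8, 5,0,0,0,0,0,8, 6,0,0,0,0,0,8, 6,0,0,0,0,0,8, 6,0,0,0,0,0,8, 6,0,0,0,0,0,8, 6,0,0,0,0,0,8]'; python3 st.py
```

```text
time: 15.65
tool_pos: [0.5016, 0.1695, 0.2339]
tcp_rot: [-1.949, -1.666, -0.747]
wrist_force: [-1.6, -3.4, -0.6]
width: 0.174
grip_force: 69.2
15.65 force tool [-3.1186 -1.0865 -2.0061] torque [-1.1109  0.219   0.0391] tip depth -0.09342962701149797 lateral(tool) [-0.0001 -0.3264  0.2052] collar z 0.036570348379227055
now [0.5016 0.1695 0.2339] tot shift local [-36.5649   0.2486  -0.2551] turn [-0.0223  0.018  -0.0303]
[-36.6   0.2  -0.3] [-0.02  0.02 -0.03]
```

```bash
python3 -m inch '[8,0,0,0,0,0,8, 8,0,0,0,0,0,8, 8,0,0,0,0,0,8, 8,0,0,0,0,0,8, 8,0,0,0,0,0,8, 8,0,0,0,0,0,8, 8,0,0,0,0,0,8, 8,0,0,0,0,0,8]'; python3 -m inch '[8,0,0,0,0,0,8, 8,0,0,0,0,0,8, 8,0,0,0,0,0,8, 8,0,0,0,0,0,8, 8,0,0,0,0,0,8, 8,0,0,0,0,0,8, 8,0,0,0,0,0,8, 8,0,0,0,0,0,8]'; python3 st.py
```

```text
time: 16.45
tool_pos: [0.5091, 0.2167, 0.2771]
tcp_rot: [-1.949, -1.667, -0.748]
wrist_force: [0.4, -2.5, -0.3]
width: 0.171
grip_force: 69.1
time: 17.25
tool_pos: [0.5166, 0.2636, 0.3199]
tcp_rot: [-1.949, -1.667, -0.748]
wrist_force: [-0.4, -0.2, -0.9]
width: 0.173
grip_force: 68.7
17.25 force tool [-0.8461 -0.3245  0.4907] torque [-0.4337  0.048   0.0229] tip depth 0.03497765282338928 lateral(tool) [-0.     -0.0481  0.0726] collar z 0.1649776461306423
now [0.5166 0.2636 0.3199] tot shift local [-164.9754    0.0365   -0.0774] turn [ 0.0054  0.008  -0.0166]
[-165.     0.    -0.1] [ 0.01  0.01 -0.02]
```

```bash
python3 - <<'E'
from h import *
d=np.array([np.cos(-1.4),np.sin(-1.4),0]);p=np.array([.45,.33,.345]);M=toolrot(d)
deltas(p,M,8)
d=np.array([1,0,0.]);M2=toolrot(d);t=np.array([.677,.357,.33]);p2=t-M2.apply(OFF)
print("B");deltas(p2,M2,12,p,M)
E
```

```text
now [0.5166 0.2636 0.3199] tot shift local [ 57.8101 -76.1068  18.3016] turn [  6.8551 -41.6119 -17.8821]
[ 7.2 -9.5  2.3] [ 0.86 -5.2  -2.24]
[ 7.8 -9.2  1.7] [ 0.86 -5.2  -2.24]
[ 8.3 -8.9  1.2] [ 0.86 -5.2  -2.24]
[ 8.7 -8.5  0.5] [ 0.86 -5.2  -2.24]
[ 9.  -8.2 -0.2] [ 0.86 -5.2  -2.24]
[ 9.3 -7.8 -0.9] [ 0.86 -5.2  -2.24]
[ 9.5 -7.5 -1.6] [ 0.86 -5.2  -2.24]
[ 9.6 -7.1 -2.4] [ 0.86 -5.2  -2.24]
B
now [0.45  0.33  0.345] tot shift local [19.7922 32.3345 35.5   ] turn [  0.       0.     -80.2141]
[1.6 2.7 3. ] [ 0.    0.   -6.68]
[1.3 2.9 3. ] [ 0.    0.   -6.68]
[1. 3. 3.] [ 0.    0.   -6.68]
[0.6 3.1 3. ] [ 0.    0.   -6.68]
[0.3 3.1 3. ] [ 0.    0.   -6.68]
[-0.1  3.2  3. ] [ 0.    0.   -6.68]
[-0.5  3.1  3. ] [ 0.    0.   -6.68]
[-0.8  3.   3. ] [ 0.    0.   -6.68]
[-1.2  2.9  3. ] [ 0.    0.   -6.68]
[-1.5  2.8  3. ] [ 0.    0.   -6.68]
[-1.8  2.6  3. ] [ 0.    0.   -6.68]
[-2.1  2.3  3. ] [ 0.    0.   -6.68]
```

```bash
python3 -m inch '[7,-9.5,2,0.9,-5.2,-2.2,8, 8,-9,2,0.9,-5.2,-2.2,8, 8.5,-9,1,0.9,-5.2,-2.2,8, 8.5,-8.5,0.5,0.9,-5.2,-2.2,8, 9,-8,0,0.9,-5.2,-2.2,8, 9.5,-8,-1,0.9,-5.2,-2.2,8, 9.5,-7.5,-1.5,0.9,-5.2,-2.2,8, 9.5,-7,-2.5,0.9,-5.2,-2.2,8]'; python3 -m inch '[1.5,3,0,0,0,-6.7,8, 1.5,3,0,0,0,-6.7,8, 1,3,0,0,0,-6.7,8, 0.5,3,0,0,0,-6.7,8, 0.5,3,0,0,0,-6.7,8, 0,3,0,0,0,-6.7,8, -0.5,3,0,0,0,-6.7,8, -1,3,0,0,0,-6.7,8]';  python3 - <<'E'
from h import *
M2=toolrot([1,0,0]);t=np.array([.677,.357,.15]);p2=t-M2.apply(OFF)
s=sensors.read_state();print(s["q"],s["wrist_force"],s["width"])
deltas(p2,M2,8)
E
```

```text
time: 18.05
tool_pos: [0.4499, 0.3307, 0.3461]
tcp_rot: [-2.023, -2.399, 0.008]
wrist_force: [0.7, 0.4, -1.2]
width: 0.18
grip_force: 68.6
time: 18.85
tool_pos: [0.469, 0.3468, 0.3449]
tcp_rot: [-0.718, -3.051, 0.001]
wrist_force: [0.2, -0.3, -1.5]
width: 0.172
grip_force: 68.6
[ 0.5909  0.0448  1.6487  0.0051  1.454  -0.5182] [ 0.1833 -0.2961 -1.4761] 0.17235721070250512
now [0.469  0.3468 0.3449] tot shift local [ -6.3951  12.1738 215.3628] turn [ -0.0493  -0.4452 -26.4892]
[-0.8  1.5 26.9] [-0.01 -0.06 -3.31]
[-0.9  1.5 26.9] [-0.01 -0.06 -3.31]
[-0.9  1.4 26.9] [-0.01 -0.06 -3.31]
[-1.   1.4 26.9] [-0.01 -0.06 -3.31]
[-1.   1.3 26.9] [-0.01 -0.06 -3.31]
[-1.1  1.2 26.9] [-0.01 -0.06 -3.31]
[-1.1  1.2 26.9] [-0.01 -0.06 -3.31]
[-1.2  1.1 26.9] [-0.01 -0.06 -3.31]
```

```bash
python3 -m inch '[-2,3,0,0,-0.1,-6.6,8, -2,3,0,0,-0.1,-6.6,8, -1,3,0,0,-0.1,-6.6,8, -1,3,10,0,-0.1,-6.6,8, 0,0,25,0,0,0,8, 0,0,25,0,0,0,8, 0,0,25,0,0,0,8, 0,0,25,0,0,0,8]'; python3 -m inch '[0,0,25,0,0,0,8, 0,0,25,0,0,0,8, 0,0,20,0,0,0,8, 0,0,20,0,0,0,8, 0,0,10,0,0,0,8, 0,0,5,0,0,0,8, 0,0,0,0,0,0,8, 0,0,0,0,0,0,8]'
python3 -m inch '[0,0,0,0,0,0,8, 0,0,0,0,0,0,8, 0,0,0,0,0,0,8, 0,0,0,0,0,0,8, 0,0,0,0,0,0,8, 0,0,0,0,0,0,8, 0,0,0,0,0,0,8, 0,0,0,0,0,0,8]'
python3 - <<'E'
from h import *
import cv2
M2=toolrot([1,0,0]);t=np.array([.677,.357,.15]);p2=t-M2.apply(OFF)
deltas(p2,M2,1)
a=viewer.read_camera("scene")[:,:,::-1];b=viewer.read_camera("top")[:,:,::-1]
for n in P: print(n,proj(n,t))
cv2.imwrite("pics/fin.png",np.hstack([cv2.resize(a[110:250,160:300],(400,400),interpolation=2),cv2.resize(b[120:260,150:290],(400,400),interpolation=2)]))
E
```

```text
time: 19.65
tool_pos: [0.4779, 0.3559, 0.234]
tcp_rot: [-0.01, -3.141, 0.001]
wrist_force: [0.6, -0.1, -1.2]
width: 0.174
grip_force: 68.6
time: 20.45
tool_pos: [0.4788, 0.3558, 0.1309]
tcp_rot: [0.01, 3.141, -0.001]
wrist_force: [-0.5, 0.0, -1.5]
width: 0.169
grip_force: 68.6
time: 21.25
tool_pos: [0.4781, 0.3552, 0.1297]
tcp_rot: [-0.01, -3.141, 0.002]
wrist_force: [-0.3, -1.0, -1.8]
width: 0.17
grip_force: 68.6
now [0.4781 0.3552 0.1297] tot shift local [-0.3652 -0.2143  0.2364] turn [-0.0879 -0.0286 -0.3488]
[-0.4 -0.2  0.2] [-0.09 -0.03 -0.35]
scene [251.4492 156.8822]
top [208.9284 176.6531]
```

View pics/fin.png

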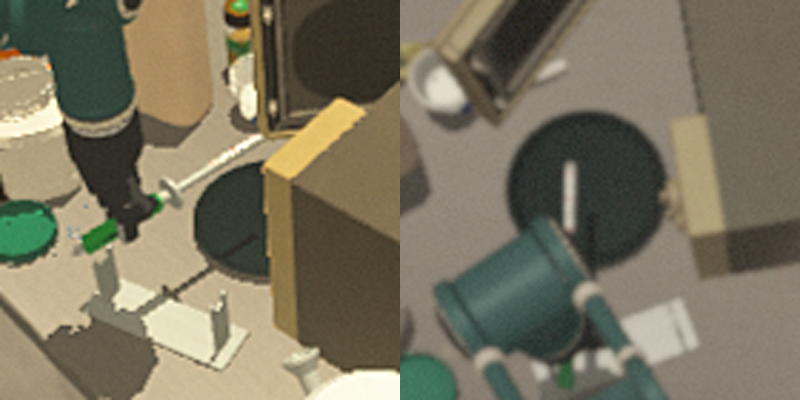

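The rod is held level over the tray with its scale up. The tip is at (262,138) in the left crop and (570,163) in the right crop, as predicted, and nothing is displaced.

```bash
python3 -c "
from workcell import job
print(job.finish_job())"
```

```text
the job is handed in; nothing more can be done
None
```

The job is handed in: the rod went down the tube until it met a firm stop at collar depth (the collar itself was out of camera view), was drawn right out, and is held level, scale up, with its tip about 150 mm above the worktop over the drip tray; no verdict was returned.

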